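Lay the long clay tube in the V-cradle

ROBOT

A 6-joint arm with a two-finger parallel gripper is mounted at the origin on the work surface. World frame = base frame: x ahead of the robot, y to its left, z up, the work surface at z = 0. Lengths are in m, angles in degrees, forces in N, time in s.
With the tool pointing down it reaches from about 0.35 to 0.875 m from the base axis. Payload 4.2 kg.
Tool frame: the origin (TCP) lies midway between the tips of the shut fingers; the grasp point (between the pads) lies 19 mm behind it; z points along the fingers, y is the line along which they close (so a half turn about z gives the same grasp; the last joint's range is limited). The gripper opens to 87 mm and grips with 3 to 60 N. Pads are 19 mm wide; open, the fingers measure 117 mm over their backs; the gripper's body (75 mm by 190 mm) begins 51 mm behind the grasp point.
Start: joints at [88.155, 22.042, 0.453, 0, -68.411, -14.817], TCP at [0.179, 0.599, 0.223] pointing down, gripper open.
Joint ranges: [-179.83, 179.83], [-69.29, 118.12], [-61.27, 80.66], [-181.25, 117.63], [-171.15, -9.14], [-177.46, 177.46]. Speed limits (degrees/s): [159.86, 159.86, 180, 180, 180, 180].

INTERFACE

Orientations are given as a 3x3 rotation matrix whose columns are the frame's x, y, z axes.
In Python, from station import r, cams gives the robot as it stands.
- The arm moves only by the tool play_rows, never from a script. Its argument "commands" is text: rows parted by semicolons, each of 6 numbers parted by spaces: the shift along the world's x, y, z normalised to -1 to 1, where 1 is 30 mm, then the turn, a rotation vector about the world's x, y, z normalised to -1 to 1, where 1 is 0.15 rad. A call has 1 to 20 rows; each row shifts and turns the commanded pose from where the row before left it; what a row does not reach is not made up. A row lasts 1/10 s, in which the tool goes at most 50 mm and 8.59 degrees, less where a joint would pass 70% of its speed; a pose out of reach is approached as far as the arm can. A call with a number of a shift or a turn outside -1 to 1 is refused whole. A call with a gripper value outside its range is refused whole. "grip" is the finger opening in mm, from 0 to 87, set as the call begins (left out, the last holds). The fingers move at their own pace and stop on an object; the grip force is fixed at half the most. Time passes only in rows, so rows that do not move let the fingers close. It gives the time, the measured TCP pose, the force, the opening and the grip force at its end, in the units of the state.
- r.sense(): the state, without advancing time (a new reading comes with each control period).
- cams.capture(name): name is "scene" or "top" or "wrist"; returns (picture, depth): 400x640x3 uint8, blue, green, red; 400x640 float32, m along the optical axis (not along the pixel's ray), 0 where there is no reading.
- cams.camera_info(name): a dict with "mtx" (3x3 intrinsics, pixels), "R" (3x3) and "t" (3): a world point X has camera coordinates R X + t. Camera axes: x right, y down, z forward; pixel columns grow to the right and rows downward; lengths in m; the calibration is good to about 2 mm. A picture is of the moment at which its call begins: read the wrist's pose just before it. camera_info takes no time and is no camera call; for the wrist camera it gives the pose at the moment of the call.
- r.finish_job(): hands the job in; it is judged then, once.
The state is a dict: "time_s": time; "joints": joint angles; "joint_velocities": joint speeds; "effort": joint torques, N m; "tcp_pos": TCP position; "ee_rot": TCP orientation; "wrist_force": force on the tool from outside, world axes, zero at the start; "moment": the same for the moment, N m; "gripper_width": opening from 0.0 (shut) to 1.0 (fully open); "gripper_force": force on a finger pad.
Only numpy, scipy, OpenCV 4.12 (cv2) and the standard library are available. Lean on these libraries where they do the work, as an engineer would, in place of code of your own. Each camera call takes 0.05 s, during which the arm holds its last target. There are 200 camera calls.

TASK

Pick out the long, thick clay tube from the board and lower it gently into the two V-rests of the wooden cradle, lying along the cradle and centred end to end, so that it settles into the bottom of both Vs ready to be clamped for carving. Set it down rather than dropping it, let go of it, and leave the short tube and the thin tube where they lie.

Things in the scene. Friction and masses are not known exactly. Their poses are not given: they have to be found in the camera images.
- tube_center (a point): Centre of the long, thick tube of fired cream clay: 46 mm diameter, 170 mm long, about 0.26 kg, dark bore at the ends. It lies on its side on the wooden board, whose top is 12 mm above the table, so its centre starts 23 mm above the board; it can roll. x is the tube's long axis.
- cradle_seat (a point): Where the tube's centre rests when seated in the fixed wooden cradle, midway between its two V-rests, 20 mm thick, centred 55 mm either side along x, 90 mm free between for fingers. Each V opens upward, 90 degrees, 80 mm wide at its top; its bottom is 32.5 mm below this point, its top 7.5 mm above, the base plank 42.5 mm below. x: line the tube lies along, either way round; z up.
- short_tube_center (a point): Centre of a short tube of the same clay, 46 mm diameter, 90 mm long (too short to span the V-rests), lying on the board. x is its long axis. To be left alone.
- thin_tube_center (a point): Centre of a thin tube of the same clay, 26 mm diameter, 170 mm long, lying on the board. x is its long axis. To be left alone.

How it is judged:
By the outcome, as a careful person would: the job done as asked, in the order asked, and still so for the second after the job is handed in, with the robot touching nothing.
It also fails if it takes over 35 s, if anything falls off the work surface, if the arm or the gripper's body presses on something with over 40 N, if the wrist force passes 120 N, or if a joint passes its speed limit or range.

## Working session

There is one attempt and no reset: what is moved stays moved. The work goes in short steps, Python scripts to look and compute and a tool call to move; the robot and the scene stay as the last step left them, time stands still between calls to the robot, and variables do not carry over. Pictures are saved under pics/ and viewed, at most 10 in all, crops included, and the job is handed in when it is done.

Besides the shell and the picture viewer there is one more tool, called after ">>>" as name(argument=value, ...) on one line, values as JSON. play_rows: Moves the arm, as the interface text tells. Scaled input: -1 to 1 covers 30 mm each way for a shift and 0.15 rad each way for a turn. Its arguments: {"type":"object","properties":{"commands":{"type":"string"},"grip":{"type":"number"}},"required":["commands"]}

```bash
mkdir -p pics
python3 - <<'E'
from station import r,cams
import cv2,numpy as np
for n in("top","scene"):
    p,d=cams.capture(n);i=cams.camera_info(n);cv2.imwrite(f"pics/{n}0.png",p);np.savez(f"{n}0.npz",p=p,d=d,**{k:np.array(i[k]) for k in("mtx","R","t")})
    print(n,i)
s=r.sense();print(s["time_s"],s["tcp_pos"],s["ee_rot"],s["wrist_force"])
E
```

```text
top {'mtx': array([[396.19048456,   0.        , 319.88302884],
       [  0.        , 396.19048456, 200.15057832],
       [  0.        ,   0.        ,   1.        ]]), 'R': array([[-2.70053780e-03, -9.99887676e-01,  1.47425551e-02],
       [-9.91341307e-01,  7.41418481e-04, -1.31308274e-01],
       [ 1.31282595e-01, -1.49695068e-02, -9.91231958e-01]]), 't': array([0.06509939, 0.5338005 , 0.7773264 ])}
scene {'mtx': array([[387.66943695,   0.        , 323.37644804],
       [  0.        , 387.66943695, 191.62605992],
       [  0.        ,   0.        ,   1.        ]]), 'R': array([[ 0.88930073,  0.45725375,  0.00795076],
       [ 0.37401945, -0.71719644, -0.58799551],
       [-0.2631609 ,  0.52587857, -0.80882512]]), 't': array([-0.52442075, -0.11603211,  0.87709385])}
0.1 [0.17902714 0.59825987 0.22158028] [[ 9.57969951e-01 -2.86868192e-01 -4.61366148e-04]
 [-2.86868546e-01 -9.57968096e-01 -1.88795005e-03]
 [ 9.96187665e-05  1.94095085e-03 -9.99998111e-01]] [ 0.19481443  0.56939913 -0.09832665]
```

View pics/top0.png

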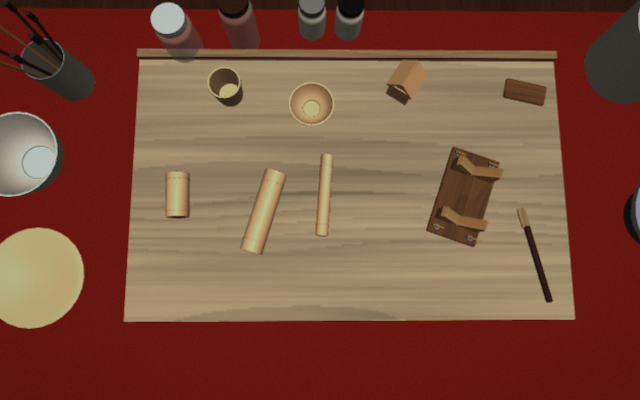

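View pics/scene0.png

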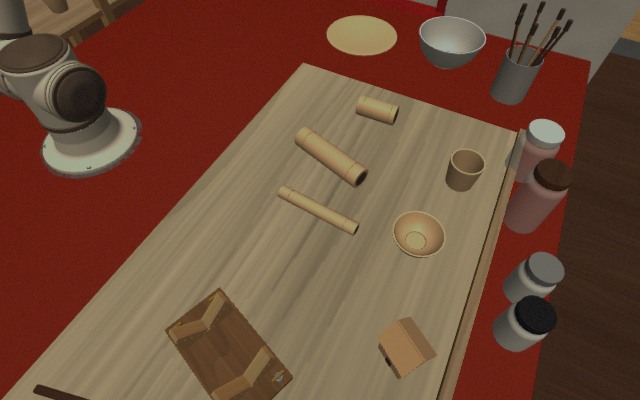

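The top view shows the long thick tube at about (264,210), the short one at (177,194), the thin one at (325,195) and the cradle at (465,197), with its V-rests at (479,165) and (463,220). The scene view agrees: long tube (330,157), cradle (228,345). Next I'll measure from depth.

```bash
cat > h.py <<'E'
import numpy as np,cv2
def cloud(n):
    z=np.load(n+".npz");d=z["d"];v,u=np.mgrid[:400,:640]
    K=z["mtx"];c=np.stack([(u-K[0,2])/K[0,0]*d,(v-K[1,2])/K[1,1]*d,d],-1)
    return z["p"],d,(c-z["t"])@z["R"]
def axis(P):
    (c,s,a)=cv2.minAreaRect(P[:,:2].astype(np.float32)*1000)
    b=cv2.boxPoints((c,s,a));e=max((b[1]-b[0],b[2]-b[1]),key=np.linalg.norm)
    return np.round(c,1),np.round(s,1),round(np.degrees(np.arctan2(e[1],e[0]))%180,2)
E
python3 - <<'E'
from h import *
for n in("top0","scene0"):
    p,d,W=cloud(n);Z=W[...,2]
    B=(d>0)&(W[...,0]>.3)&(W[...,0]<.75)&(abs(W[...,1])<.45)
    print(n,"board z",np.median(Z[B]))
    m=(B&(Z>.024)&(Z<.12)).astype(np.uint8)
    k,L,S,C=cv2.connectedComponentsWithStats(m)
    for i in range(1,k):
        if S[i,4]<150:continue
        P=W[L==i];print(np.round(C[i]),S[i,4],*axis(P),"z",np.round(np.percentile(P[:,2],[2,50,98]),4))
E
```

```text
top0 board z 0.011722703005362989
[227.  99.] 212 [742.2 258. ] [15.1 53.3] 90.26 z [0.0254 0.0619 0.0785]
[311. 112.] 517 [719.3  82.3] [61.2 92.1] 90.17 z [0.0244 0.0344 0.0484]
[474. 168.] 916 [ 601.8 -255.5] [101.2  63.7] 70.36 z [0.0242 0.0439 0.0722]
[324. 195.] 1007 [546.5  56. ] [ 26.2 169. ] 175.81 z [0.0256 0.0352 0.0392]
[263. 211.] 1926 [511.2 180. ] [ 46.3 170.1] 163.69 z [0.0367 0.0543 0.059 ]
[177. 195.] 1065 [544.2 355.4] [90.4 45.7] 2.04 z [0.0347 0.0539 0.0589]
[459. 222.] 915 [ 494.3 -217.2] [106.5  70.8] 75.15 z [0.0241 0.0431 0.0729]
scene0 board z 0.013483044084714856
[377. 109.] 819 [546.  351.3] [90.4 43.4] 3.16 z [0.0263 0.0518 0.0603]
[331. 156.] 1756 [511.6 176.9] [ 43.6 172.1] 163.71 z [0.0281 0.0541 0.0602]
[452. 163.] 197 [742.9 257.8] [14.  53.8] 90.08 z [0.0254 0.0659 0.0796]
[318. 210.] 1141 [547.5  54.7] [ 25.6 171.3] 176.0 z [0.0253 0.0366 0.0404]
[410. 227.] 884 [719.7  82.6] [96.1 60.2] 89.83 z [0.0245 0.0358 0.0493]
[227. 351.] 7167 [ 545.9 -237.4] [103.7 189.5] 160.28 z [0.0241 0.0261 0.0732]
```

Run:
```python
from h import *
a=np.radians(160.3)
ux=np.array([np.cos(a),np.sin(a)]);uy=np.array([-ux[1],ux[0]])
for n in("top0","scene0"):
    p,d,W=cloud(n);Z=W[...,2]
    B=(d>0)&(abs(W[...,0]-.545)<.13)&(abs(W[...,1]+.237)<.13)
    Q=W[B&(Z>.018)&(Z<.03)];print(n,"plank",axis(Q),np.median(Q[:,2]))
    m=(B&(Z>.034)&(Z<.12)).astype(np.uint8)
    k,L,S,C=cv2.connectedComponentsWithStats(m);cs=[]
    for i in range(1,k):
        if S[i,4]<40:continue
        P=W[L==i];A=axis(P);cs.append(A[0]);print(S[i,4],*A,np.round(np.percentile(P[:,2],[50,98]),4))
        q=P[P[:,2]>.064];print("  tops",len(q),q.mean(0)*1000 if len(q) else 0, axis(q))
        # V groove bottom: fit arms  z=|y-y0|+c 
        y=(P[:,:2]-[.545,-.237])@uy;x=(P[:,:2]-[.545,-.237])@ux
        print("  x' range",np.percentile(x,[1,99])*1000,"y'",np.percentile(y,[1,99])*1000)
    if len(cs)==2:
        e=cs[1]-cs[0];print("mid",(cs[0]+cs[1])/2,"dist",np.linalg.norm(e),"ang",np.degrees(np.arctan2(e[1],e[0]))%180)
    cv2.imwrite(f"pics/c_{n}.png",cv2.resize(p[130:260,410:520] if n=="top0" else p[270:400,150:310],None,fx=4.5,fy=4.5,interpolation=2))
```

```text
top0 plank (array([ 527.7, -283.7]), array([205.9, 190.1]), np.float32(70.59)) 0.02328336566807125
641 [ 604.4 -257.8] [92.  38.7] 70.1 [0.0531 0.0725]
  tops 161 [ 595.70073917 -255.64881808   69.15994393] (array([ 596.2, -254.8]), array([91.9, 21.1]), np.float32(70.54))
  x' range [-81.07164898 -43.82350159] y' [-46.03712202  43.6652591 ]
581 [ 492.5 -218.2] [92.8 20.5] 70.55 [0.0547 0.0736]
  tops 160 [ 492.4838884  -218.61695706   69.39133512] (array([ 492.6, -218.3]), array([92.7, 20.2]), np.float32(70.39))
  x' range [45.73733548 65.85591107] y' [-45.9999107   44.11239648]
mid [ 548.45 -238.  ] dist 118.7003369835149 ang 160.51177021934953
scene0 plank (array([ 545.6, -237.3]), array([104.2, 190.3]), np.float32(160.38)) 0.0250233843803913
1260 [ 485.6 -215.8] [91.4 40.8] 69.88 [0.0536 0.0744]
  tops 342 [ 493.56803453 -221.94841962   70.2154125 ] (array([ 493.8, -219. ]), array([91.3, 21.4]), np.float32(71.06))
  x' range [43.82832894 81.47413816] y' [-44.46746811  44.75312681]
1198 [ 597.1 -255.6] [91.1 21.2] 70.22 [0.0556 0.0747]
  tops 369 [ 597.56052802 -253.57654104   70.08564611] (array([ 597.1, -255.7]), array([91.1, 21. ]), np.float32(69.92))
  x' range [-65.67152627 -45.54304164] y' [-44.51943492  43.45612934]
56 [ 634.2 -230.8] [21.7  4.5] 70.62 [0.0383 0.0402]
  tops 0 0 (array([0., 0.]), array([0., 0.]), np.float32(0.0))
  x' range [-83.84197368 -79.62089637] y' [-46.49333571 -25.55517553]
```

View pics/c_top0.png

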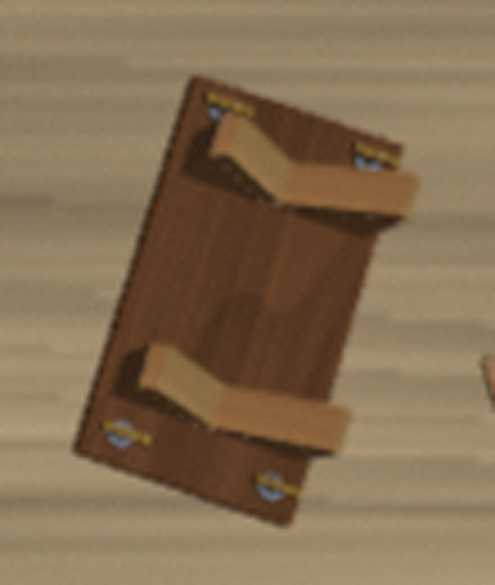

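The crop shows the two Vs, their floors at about (285,190) and (220,410). The views agree:

| Item | x, y (mm) | Axis | Height (m) |
|---|---|---|---|
| Seat | (545, -237) | 160.4° | z ≈ 0.066 |
| Rest spacing | 110 mm, as given | – | – |
| Tube centre | (511.5, 179) | 163.7° | z ≈ 0.035 |

The tool's x axis is already at 163.3°. I'll hover above the tube next.

>>> play_rows(commands="0.3 -0.38 0 0 0 0; 0.55 -0.7 0 0 0 0; 0.6 -0.76 0 0 0 0.04; 0.6 -0.76 0 0 0 0; 0.6 -0.76 0 0 0 0; 0.6 -0.76 0 0 0 0; 0.6 -0.76 0 0 0 0; 0.6 -0.76 0 0 0 0; 0.6 -0.76 0 0 0 0; 0.6 -0.76 0 0 0 0; 0.6 -0.76 0 0 0 0; 0.6 -0.76 0 0 0 0; 0.6 -0.76 0 0 0 0; 0.6 -0.76 0 0 0 0; 0.6 -0.76 0 0 0 0; 0.6 -0.76 0 0 0 0; 0.6 -0.76 0 0 0 0; 0.6 -0.76 0 0 0 0; 0.43 -0.54 0 0 0 0; 0.2 -0.2 0 0 0 0", grip=87)

```text
time_s: 2.1
tcp_pos: [0.5119, 0.1772, 0.2223]
ee_rot: [[0.959, -0.284, -0.001], [-0.284, -0.959, -0.0], [-0.001, 0.001, -1.0]]
wrist_force: [-0.2, -0.4, 0.4]
gripper_width: 1.003
gripper_force: 0.0
```

>>> play_rows(commands="0 0 0 0 0 0; 0 0 0 0 0 0; 0 0 0 0 0 0")

```text
time_s: 2.4
tcp_pos: [0.511, 0.1799, 0.2226]
ee_rot: [[0.96, -0.28, -0.0], [-0.28, -0.96, 0.0], [-0.0, -0.0, -1.0]]
wrist_force: [-0.1, -0.3, -1.4]
gripper_width: 0.998
gripper_force: 0.0
```

Run:
```python
from station import r,cams
from h import *
i=cams.camera_info("wrist");s=r.sense();p,d=cams.capture("wrist")
cv2.imwrite("pics/w1.png",p);np.savez("w1.npz",p=p,d=d,**{k:np.array(i[k]) for k in("mtx","R","t")})
R=np.array(s["ee_rot"]);print(s["time_s"],s["tcp_pos"],"ang",np.degrees(np.arctan2(R[1,0],R[0,0]))%180,R[:,2],s["wrist_force"])
p,d,W=cloud("w1");Z=W[...,2]
B=(d>0)&(abs(W[...,0]-.511)<.13)&(abs(W[...,1]-.18)<.1)
print("board",np.median(Z[B&(Z<.03)]))
k,L,S,C=cv2.connectedComponentsWithStats((B&(Z>.026)&(Z<.1)).astype(np.uint8))
for j in range(1,k):
    if S[j,4]>500:print(C[j],S[j],*axis(W[L==j]),np.percentile(W[L==j][:,2],[50,98]))
```

```text
2.4 [0.51099207 0.17992214 0.22255642] ang 163.7454361011722 [-1.65920381e-04  8.16893354e-05 -9.99999983e-01] [-0.08953726 -0.34639886 -1.35233183]
board 0.012008076509388258
[324.95688351 166.2566818 ] [ 302   81   49  177 7932] [511.1 179. ] [ 46.1 170.4] 162.83 [0.05509733 0.05865488]
```

View pics/w1.png

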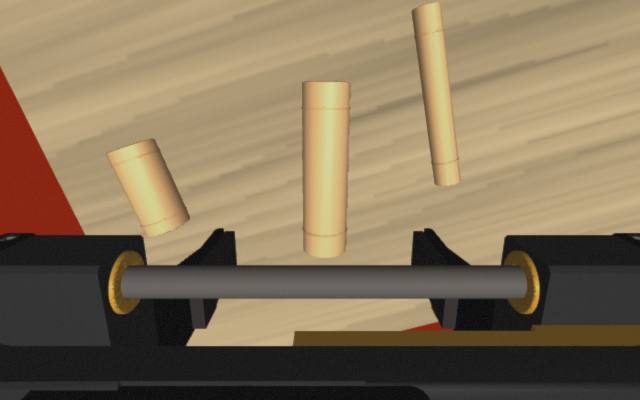

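The wrist view shows the long tube (325,168) centred between the fingers, with the short tube at (150,187) and the thin one at (437,95), both clear of them. Its position agrees with the earlier one at (511, 179). Going down now.

>>> play_rows(commands="0 -0.03 -0.3 0 0 0; 0 0 -0.6 0 0 0; 0 0 -0.8 0 0 0; 0 0 -0.9 0 0 0; 0 0 -0.9 0 0 0; 0 0 -0.9 0 0 0; 0 0 -0.8 0 0 0; 0 0 -0.6 0 0 0; 0 0 -0.4 0 0 0; 0 0 -0.3 0 0 0; 0 0 -0.2 0 0 0; 0 0 -0.09 0 0 0; 0 0 0 0 0 0; 0 0 0 0 0 0; 0 0 0 0 0 0")

```text
time_s: 3.95
tcp_pos: [0.512, 0.1787, 0.0195]
ee_rot: [[0.96, -0.281, 0.001], [-0.281, -0.96, 0.001], [0.001, -0.001, -1.0]]
wrist_force: [-0.4, 0.5, 1.0]
gripper_width: 1.002
gripper_force: 0.0
```

>>> play_rows(commands="0 0 0 0 0 0; 0 0 0 0 0 0; 0 0 0 0 0 0; 0 0 0 0 0 0; 0 0 0 0 0 0; 0 0 0 0 0 0; 0 0 0 0 0 0; 0 0 0 0 0 0; 0 0 0 0 0 0; 0 0 0 0 0 0", grip=40)

```text
time_s: 4.95
tcp_pos: [0.5116, 0.1784, 0.0188]
ee_rot: [[0.96, -0.281, -0.0], [-0.281, -0.96, -0.0], [-0.0, 0.0, -1.0]]
wrist_force: [-0.7, -0.3, -0.2]
gripper_width: 0.527
gripper_force: 30.0
```

Gripped: the opening is 45.8 mm at 30 N. Lift, then carry it over.

>>> play_rows(commands="0 0 0.1 0 0 0; 0 0 0.2 0 0 0; 0 0 0.4 0 0 0; 0 0 0.6 0 0 0; 0 0 0.7 0 0 0; 0 0 0.7 0 0 0; 0 0 0.7 0 0 0; 0 0 0.6 0 0 0; 0 0 0.5 0 0 0; 0 0 0.3 0 0 0; 0 0 0.1 0 0 0; 0 0 0 0 0 0; 0 0 0 0 0 0")

```text
time_s: 6.25
tcp_pos: [0.511, 0.1782, 0.165]
ee_rot: [[0.96, -0.281, -0.002], [-0.281, -0.96, -0.001], [-0.001, 0.001, -1.0]]
wrist_force: [-0.7, 0.4, -2.5]
gripper_width: 0.519
gripper_force: 30.0
```

>>> play_rows(commands="0.02 -0.2 0 0 0 0; 0.04 -0.5 0 0 0 -0.03; 0.07 -0.8 0 0 0 -0.03; 0.07 -0.83 0 0 0 -0.03; 0.07 -0.83 0 0 0 -0.03; 0.07 -0.83 0 0 0 -0.03; 0.07 -0.83 0 0 0 -0.03; 0.07 -0.83 0 0 0 -0.03; 0.07 -0.83 0 0 0 -0.03; 0.07 -0.83 0 0 0 -0.03; 0.07 -0.83 0 0 0 -0.03; 0.07 -0.83 0 0 0 -0.03; 0.07 -0.83 0 0 0 -0.03; 0.07 -0.83 0 0 0 -0.03; 0.07 -0.83 0 0 0 0; 0.07 -0.83 0 0 0 0; 0.05 -0.8 0 0 0 0; 0.02 -0.5 0 0 0 0; 0.02 -0.3 0 0 0 0; 0 -0.12 0 0 0 0")

```text
time_s: 8.25
tcp_pos: [0.545, -0.2427, 0.1655]
ee_rot: [[0.941, -0.338, -0.001], [-0.338, -0.941, 0.0], [-0.001, 0.0, -1.0]]
wrist_force: [0.3, -0.2, -2.6]
gripper_width: 0.519
gripper_force: 30.0
```

>>> play_rows(commands="0 0 0 0 0 0; 0 0 0 0 0 0; 0 0 0 0 0 0; 0 0 0 0 0 0")

```text
time_s: 8.65
tcp_pos: [0.5456, -0.2412, 0.166]
ee_rot: [[0.942, -0.336, 0.0], [-0.336, -0.942, 0.0], [0.0, -0.0, -1.0]]
wrist_force: [0.4, -0.0, -2.2]
gripper_width: 0.525
gripper_force: 30.0
```

Run:
```python
from station import r,cams
from h import *
i=cams.camera_info("wrist");s=r.sense();p,d=cams.capture("wrist")
cv2.imwrite("pics/w2.png",p);np.savez("w2.npz",p=p,d=d,**{k:np.array(i[k]) for k in("mtx","R","t")})
R=np.array(s["ee_rot"]);print(s["time_s"],s["tcp_pos"],"ang",np.degrees(np.arctan2(R[1,0],R[0,0]))%180,R[:,2],s["wrist_force"],s["gripper_width"])
for n in("scene","top"):
    i=cams.camera_info(n);q,e=cams.capture(n);np.savez(n+"2.npz",p=q,d=e,**{k:np.array(i[k]) for k in("mtx","R","t")})
    cv2.imwrite(f"pics/{n}2.png",q)
p,d,W=cloud("w2");Z=W[...,2]
B=(d>0)&(abs(W[...,0]-.545)<.13)&(abs(W[...,1]+.237)<.1)
k,L,S,C=cv2.connectedComponentsWithStats((B&(Z>.064)&(Z<.09)).astype(np.uint8))
for j in range(1,k):
    if S[j,4]>50:print("rest",C[j],S[j],*axis(W[L==j]),np.percentile(W[L==j][:,2],[50,98]))
m=B&(Z>.165)&(Z<.215)&(d>.1);print("tube",m.sum(),*axis(W[m]),np.percentile(W[m][:,2],[50,98]))
```

```text
8.65 [ 0.54559765 -0.24118568  0.16599149] ang 160.38961047914782 [ 1.95927548e-04  4.39964869e-05 -9.99999980e-01] [ 0.43505767 -0.04480691 -2.15375963] 0.5245869941282502
rest [262.0440678  123.97288136] [257 110  11  30 295] [ 610.1 -217. ] [ 8.1 20.1] 158.58 [0.07206268 0.07455039]
tube 28185 [ 571.4 -249.8] [ 69.8 114.6] 160.05 [0.20234116 0.20609848]
```

View pics/w2.png

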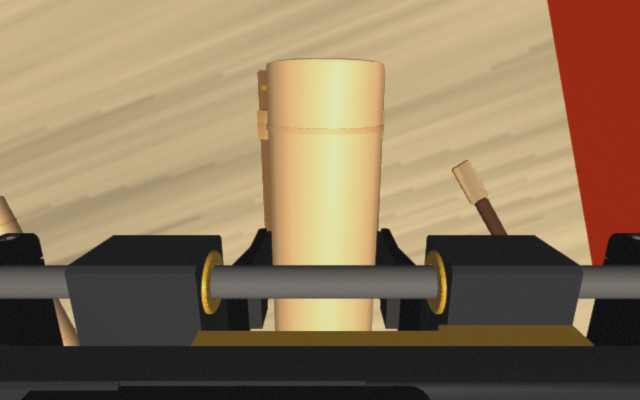

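The wrist view shows the tube held (325,195), its far end at row 62, with one rest's arm top visible at (262,124). That arm top also gives a seat near (545,-237). Next I'll check how the tube sits in the gripper.

Run:
```python
from h import *
a=np.radians(160.4);ux=-np.array([np.cos(a),np.sin(a)]);uy=np.array([-ux[1],ux[0]])
for n in("w2","scene2","top2"):
    p,d,W=cloud(n);Z=W[...,2]
    D=W[...,:2]-[.545,-.237];x=D@ux*1000;y=D@uy*1000
    m=(d>.1)&(abs(x)<120)&(abs(y)<40)&(Z>.185)&(Z<.215)
    for lo,hi in((-100,-60),(-60,-25),(25,60),(60,100)):
        q=m&(x>lo)&(x<hi)
        if q.sum()>20:print(n,(lo,hi),q.sum(),"x",np.percentile(x[q],[.5,99.5]).round(1),"y",np.percentile(y[q],[1,99]).round(1),"ztop",np.percentile(Z[q],98).round(4))
```

```text
w2 (-60, -25) 31 x [-28.2 -25. ] y [-24.8  18.7] ztop 0.1926
w2 (25, 60) 10065 x [25.3 59.9] y [-24.9  17.9] ztop 0.2055
w2 (60, 100) 9123 x [60.2 86.3] y [-25.1  17.7] ztop 0.2057
scene2 (25, 60) 1295 x [25.2 59.9] y [-24.6  19. ] ztop 0.2069
scene2 (60, 100) 1293 x [60.1 87.6] y [-24.9  18.7] ztop 0.2068
```

View pics/scene2.png

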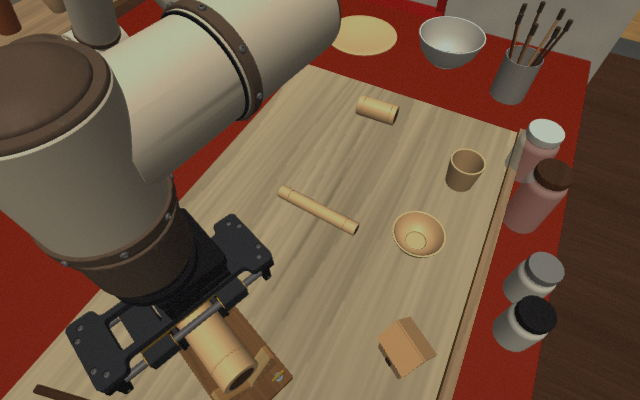

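The scene view shows the tube held above the cradle, its end at (240,375), and the other two tubes where they were. The tube is about 3.4 mm off to the side and 1.7 mm along the axis, so I'll shift (-0.5, +3.8) mm and lower it to just above the Vs.

>>> play_rows(commands="-0.017 0.125 0 0 0 0; 0 0 -0.2 0 0 0; 0 0 -0.4 0 0 0; 0 0 -0.5 0 0 0; 0 0 -0.5 0 0 0; 0 0 -0.5 0 0 0; 0 0 -0.4 0 0 0; 0 0 -0.3 0 0 0; 0 0 -0.2 0 0 0; 0 0 -0.2 0 0 0; 0 0 -0.1 0 0 0; 0 0 -0.1 0 0 0; 0 0 0 0 0 0; 0 0 0 0 0 0; 0 0 0 0 0 0; 0 0 0 0 0 0")

```text
time_s: 10.4
tcp_pos: [0.5452, -0.2381, 0.0642]
ee_rot: [[0.942, -0.337, 0.001], [-0.337, -0.942, -0.0], [0.001, -0.0, -1.0]]
wrist_force: [0.2, -0.5, -2.7]
gripper_width: 0.52
gripper_force: 30.0
```

Run:
```python
from station import r
s=r.sense();print(s["tcp_pos"],s["wrist_force"],s["moment"],s["time_s"])
```

```text
[ 0.54516643 -0.23813226  0.06419325] [ 0.24097773 -0.49659488 -2.69652885] [ 0.01073268  0.00346268 -0.02748153] 10.4
```

>>> play_rows(commands="0 0.02 -0.08 0 0 0; 0 0 -0.08 0 0 0; 0 0 -0.08 0 0 0; 0 0 -0.08 0 0 0; 0 0 -0.05 0 0 0; 0 0 -0.03 0 0 0; 0 0 0 0 0 0; 0 0 0 0 0 0")

```text
time_s: 11.2
tcp_pos: [0.5449, -0.2376, 0.0519]
ee_rot: [[0.942, -0.337, -0.0], [-0.337, -0.942, -0.0], [-0.0, 0.0, -1.0]]
wrist_force: [-0.6, -1.1, -2.5]
gripper_width: 0.524
gripper_force: 30.0
```

>>> play_rows(commands="0 0 -0.02 0 0 0; 0 0 -0.02 0 0 0; 0 0 0 0 0 0; 0 0 0 0 0 0")

```text
time_s: 11.6
tcp_pos: [0.5451, -0.2378, 0.0512]
ee_rot: [[0.942, -0.336, 0.0], [-0.336, -0.942, -0.0], [0.001, 0.0, -1.0]]
wrist_force: [-0.7, -1.3, 1.8]
gripper_width: 0.525
gripper_force: 30.0
```

Contact has begun, with a slight push towards -y. I'll ease that way and go down a little more.

>>> play_rows(commands="-0.005 -0.015 -0.01 0 0 0; 0 0 -0.01 0 0 0; 0 0 0 0 0 0; 0 0 0 0 0 0")

```text
time_s: 12.0
tcp_pos: [0.5451, -0.2382, 0.0508]
ee_rot: [[0.942, -0.336, 0.001], [-0.336, -0.942, -0.001], [0.001, 0.0, -1.0]]
wrist_force: [-2.6, -1.5, 4.2]
gripper_width: 0.522
gripper_force: 30.0
```

Run:
```python
from station import r
s=r.sense();print(s["tcp_pos"],s["wrist_force"],s["moment"],s["time_s"])
```

```text
[ 0.54511011 -0.23821314  0.05078302] [-2.59206717 -1.54521085  4.21304518] [-0.13673601  0.70905493  0.03908288] 12.0
```

>>> play_rows(commands="-0.01 -0.01 -0.01 0 0 0; 0 0 -0.01 0 0 0; 0 0 0 0 0 0; 0 0 0 0 0 0")

```text
time_s: 12.4
tcp_pos: [0.5451, -0.2383, 0.0507]
ee_rot: [[0.942, -0.336, 0.001], [-0.336, -0.942, -0.001], [0.002, 0.0, -1.0]]
wrist_force: [-1.8, 0.4, 7.7]
gripper_width: 0.52
gripper_force: 30.0
```

Run:
```python
from station import r
s=r.sense();print(s["tcp_pos"],s["wrist_force"],s["moment"],s["time_s"])
```

```text
[ 0.54510572 -0.23833079  0.05065243] [-1.83069054  0.35481234  7.7431003 ] [0.19696918 0.76901278 0.11512888] 12.4
```

The tube is seated: height stalled, about 10 N net load, side force near zero. Open gently, then fully.

>>> play_rows(commands="0 0 0 0 0 0; 0 0 0 0 0 0; 0 0 0 0 0 0", grip=50)

```text
time_s: 12.7
tcp_pos: [0.5446, -0.2381, 0.049]
ee_rot: [[0.942, -0.337, 0.0], [-0.337, -0.942, 0.0], [0.0, -0.0, -1.0]]
wrist_force: [-1.3, 0.4, -0.7]
gripper_width: 0.571
gripper_force: 0.0
```

>>> play_rows(commands="0 0 0 0 0 0; 0 0 0 0 0 0; 0 0 0 0 0 0; 0 0 0 0 0 0; 0 0 0 0 0 0; 0 0 0 0 0 0; 0 0 0 0 0 0", grip=80)

```text
time_s: 13.4
tcp_pos: [0.5445, -0.2383, 0.0495]
ee_rot: [[0.942, -0.337, 0.0], [-0.337, -0.942, -0.0], [0.0, -0.0, -1.0]]
wrist_force: [0.2, 0.3, 0.0]
gripper_width: 0.915
gripper_force: 0.0
```

>>> play_rows(commands="0 0 0.1 0 0 0; 0 0 0.3 0 0 0; 0 0 0.5 0 0 0; 0 0 0.7 0 0 0; 0 0 0.8 0 0 0; 0 0 0.8 0 0 0; 0 0 0.8 0 0 0; 0 0 0.6 0 0 0; 0 0 0.4 0 0 0; 0 0 0.2 0 0 0; 0 0.5 0 0 0 0; 0 1 0 0 0 0; 0 1 0 0 0 0; 0 1 0 0 0 0; 0 1 0 0 0 0; 0 1 0 0 0 0; 0 1 0 0 0 0; 0 1 0 0 0 0; 0 0.5 0 0 0 0; 0 0 0 0 0 0")

```text
time_s: 15.4
tcp_pos: [0.544, 0.0036, 0.2046]
ee_rot: [[0.943, -0.334, -0.002], [-0.334, -0.943, -0.0], [-0.001, 0.001, -1.0]]
wrist_force: [0.1, -0.4, 0.8]
gripper_width: 0.918
gripper_force: 0.0
```

Run:
```python
from station import r,cams
from h import *
s=r.sense();print(s["time_s"],s["tcp_pos"],s["wrist_force"],s["gripper_width"])
a=np.radians(160.4);ux=-np.array([np.cos(a),np.sin(a)]);uy=np.array([-ux[1],ux[0]])
for n in("scene","top"):
    i=cams.camera_info(n);q,e=cams.capture(n);np.savez(n+"3.npz",p=q,d=e,**{k:np.array(i[k]) for k in("mtx","R","t")})
    cv2.imwrite(f"pics/{n}3.png",q)
    p,d,W=cloud(n+"3");Z=W[...,2];D=W[...,:2]-[.545,-.237];x=D@ux*1000;y=D@uy*1000
    m=(d>.1)&(abs(x)<120)&(abs(y)<28)&(Z>.076)&(Z<.1)
    if m.sum()<50:print(n,"hidden");continue
    print(n,m.sum(),*axis(W[m]),"x",np.percentile(x[m],[.5,99.5]),"y",np.percentile(y[m],[1,99]))
    for lo,hi in((-85,-40),(-40,40),(40,85)):
        q=m&(x>lo)&(x<hi);print(" ",lo,q.sum(),np.percentile(Z[q],95) if q.sum() else None)
```

```text
15.4 [0.54396378 0.00363977 0.20464337] [ 0.0863412  -0.41005087  0.78751427] 0.9182215278611122
scene 3822 [ 545.6 -237.4] [ 43.4 170.9] 160.23 x [-82.93710754  85.57349425] y [-20.65596592  20.47668781]
  -85 829 0.09077422403900341
  -40 1777 0.09098354654343381
  40 1153 0.09119053060278862
top 1784 [ 545.  -235.7] [ 42.6 171.6] 160.2 x [-85.50415486  83.23164887] y [-18.41078039  20.82750574]
  -85 489 0.08942873853797233
  -40 826 0.08958600740763181
  40 450 0.08963437835104726
```

View pics/scene3.png

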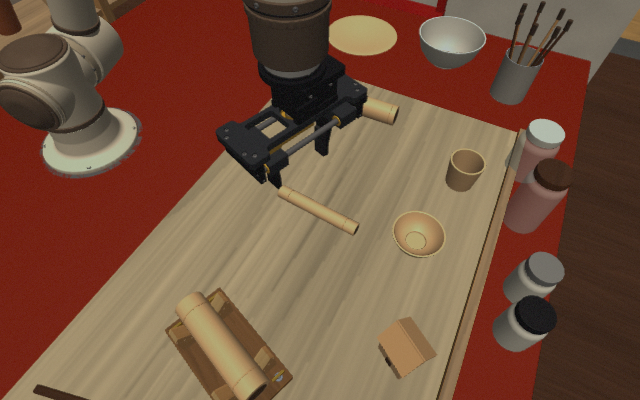

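The scene view shows the tube lying level along the cradle (220,345), within about 1 mm of centre end to end and at seat height. The thin and short tubes are where they were, and the gripper is clear. Handing in.

```bash
python3 -c "
from station import r
print(r.finish_job())"
```

```text
the job is handed in; nothing more can be done
None
```

The long thick tube is seated level in both V-rests, centred to about 1 mm and released; the other two tubes were not touched, and I handed the job in at about 15.5 s (no verdict was returned).

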